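# Hook the drip tray out from under the gas shelf

### The job

The drip tray has been pushed back under the blue gas-valve shelf. Take the hooked rod from its rest, reach it under the shelf's front edge, drop the hook into the tray's red pull loop and draw the tray forward all the way to its stop, without touching the tray with the gripper or arm. Then lay the rod back in both notches of its rest as you found it and let go; leave the bottle, beaker and jar where they stand.

Things in the scene. Friction and masses are not known exactly. Their poses are not given: they have to be found in the camera images.
- station: Fixed white housing, 308 mm deep, 260 wide, turned a little on the bench. Origin on the bench below the middle of the blue shelf's front edge; +x into the housing (away from the robot), z up. Sides and rear 105 mm high, 8 thick; front open below the shelf; open above behind it. The tray slides along its x.
- shelf_edge (a point): Middle of the lower front edge of the light blue shelf, 105 mm straight above the station's origin. The shelf is 12 mm thick, 260 wide and reaches 130 mm back from this edge. A steel valve block with black caps stands on it 86 to 114 mm behind the edge, up to 169 mm over the bench. Axes as the station's.
- tray: Aluminium drip tray 160 (x) x 180 x 26 mm with two fixed glass dishes, yellow strip on its rear rim, 8 mm over the bench. Origin under the middle of its front wall; axes as the station's. Origin at station x 92 to 112 mm at the start; slides forward (-x) to a hard stop at station x 12 mm. About 3 N of friction; stays where left, can be pushed back.
- tray_loop (a point): Middle of the pull loop's opening, 30 mm over the bench, 23.5 mm ahead of the tray's front wall. Level U of red 8 mm bar, centre line 47 mm ahead of the wall and at y +-36 mm; free opening 43 mm (x) by 64 mm (y), clear from above. Starts 68 to 89 mm behind the shelf's front edge, hidden; at the stop it is 11.5 mm in front of it.
- rod: Hooked rod, 120 to 210 g. Orange handle 90 mm long (x), 24 wide, 22 high; origin at its middle, on the rod's axis. A 10 mm steel bar runs from it to x 165 mm, turns down 30 mm and ends in a small lip bent back to x 152 mm; lowest point 39 mm below the axis. Balances about 39 mm ahead of the origin. Starts level in its rest, hook down, axis 75 mm over the bench.
- rod_hook (a point): Point on the centre line of the rod's down-turned hook, 165 mm ahead of the rod's origin along its x and 30 mm below its axis. Axes as the rod's.
- rest: Fixed grey rest, base 160 x 70 x 10 mm. Origin on the bench under the rod's origin; the rod points along +x. Two 8 mm posts with notches open above: at x -37 mm under the handle (seat z 64 mm, notch 36 wide, cheeks to z 84) and at x 85 mm under the bar (seat z 70 mm, notch 28 wide, cheeks to z 90). Handle free between them, sides and below.
- reagent: Bystander: brown glass reagent bottle, 66 mm diameter, 140 mm high, loose. Origin at the middle of its base, z up.
- beaker: Bystander: empty glass beaker, 72 mm diameter, 90 mm high, loose. Origin at the middle of its base, z up.
- jar: Bystander: glass jar with lid, 64 mm diameter, 80 mm high, loose. Origin at the middle of its base, z up.
Mind the look-alikes: they are no part of the job. Several things have the shape of the rod; the one meant has the colours described above. There is more than one size of the rest; the one meant has the size given above.

How it is judged:
By the outcome, as a careful person would: the job done as asked, in the order asked, and still so for the second after the job is handed in, with the robot touching nothing.
It also fails if it takes over 59 s, if anything falls off the work surface, if the arm or the gripper's body presses on something with over 40 N, if the wrist force passes 120 N, or if a joint passes its speed limit or range.

### The arm

A 6-joint arm with a two-finger parallel gripper is mounted at the origin on the work surface. World frame = base frame: x ahead of the robot, y to its left, z up, the work surface at z = 0. Lengths are in mm, angles in rad, forces in N, time in s.
With the tool pointing down it reaches from about 350 to 850 mm from the base axis. Payload 8.1 kg.
Tool frame: the origin (TCP) lies at the very end of the fingers, on their centre line; the grasp point (between the pads) lies 19 mm behind it; z points along the fingers, x is the direction in which the jaws open and shut, and the axes are right-handed (so a half turn about z gives the same grasp; the last joint's range is limited). The gripper opens to 93 mm and grips with 3 to 60 N. Pads are 15 mm wide; open, the fingers measure 128 mm over their backs; the gripper's body (75 mm by 188 mm) begins 65 mm behind the grasp point.
Start: joints at [1.168, 0.13, 1.488, -0, 1.523, -0.085], TCP at [187.465, 569.967, 183.735] pointing down, gripper open.
Joint ranges: [-2.96, 2.96], [-0.89, 2.26], [0.02, 2.5], [-1.34, 4.48], [0, 2.73], [-2.66, 2.66]. Speed limits (rad/s): [2.39, 2.39, 2.79, 3.14, 3.14, 3.14].

### API

Orientations are given as a unit quaternion [x, y, z, w].
In Python, from station import monitor, viewer, r gives the robot as it stands.
- The arm moves only by the tool carry_out, never from a script. Its argument "commands" is a list of rows, each an object with "claw": the finger opening in m, from 0 to 0.093; "dp": the shift along the tool's x, y, z in m, a list of three; "angular": the turn, a rotation vector about the tool's x, y, z in degrees, a list of three. In form: [{"claw": claw, "dp": [x, y, z], "angular": [ax, ay, az]}, ...]. A call has 1 to 12 rows; each row shifts and turns the commanded pose from where the row before left it, along the tool's axes as they then stand; what a row does not reach is not made up. A row lasts 1/10 s, in which the tool goes at most 50 mm and 8.59 degrees, less where a joint would pass 70% of its speed; a pose out of reach is approached as far as the arm can. A call is refused whole if a number of a shift passes 0.05 or a number of a turn 8.59, either way. A call with a gripper value outside its range is refused whole. The fingers move at their own pace and stop on an object; "grip_force" is the grip in N (left out, the last holds). Time passes only in rows, so rows that do not move let the fingers close. It gives the time, the measured TCP pose, the force and the opening at its end, in the units of the state.
- monitor.read_state(): the state, without advancing time (a new reading comes with each control period).
- viewer.camera(name): name is "side" or "top"; returns a dict with "img" (480x640x3 uint8, red, green, blue), "fov_y" (degrees; the focal length in pixels is half the picture's height over the tangent of half this angle, whatever the lens; pixels are square), "cx", "cy" (the principal point, pixels), "position" and "orientation" of the camera in the world. Camera axes: x right, y down, z forward; pixel columns grow to the right and rows downward; lengths in mm; the calibration is good to about 2 mm. A picture is of the moment at which its call begins. There is no depth.
- r.sign_off(): hands the job in, once; it reports no verdict.
The state is a dict: "clock": time; "joints": joint angles; "dq": joint speeds; "joint_torque": joint torques, N m; "tool_pos": TCP position; "orientation": TCP orientation; "contact_force": force on the tool from outside, world axes, zero at the start; "wrist_torque": the same for the moment, N m; "width": finger opening in mm.
Only numpy, scipy, OpenCV 4.12 (cv2) and the standard library are available. Lean on these libraries where they do the work, as an engineer would, in place of code of your own. Each camera call takes 0.05 s, during which the arm holds its last target. There are 200 camera calls.

## Working session

There is one attempt and no reset: what is moved stays moved. The work goes in short steps, Python scripts to look and compute and a tool call to move; the robot and the scene stay as the last step left them, time stands still between calls to the robot, and variables do not carry over. Pictures are saved under pics/ and viewed, about 8 in all and at most 12, crops included, and the job is handed in when it is done.

Besides the shell and the picture viewer there is one more tool, called after ">>>" as name(argument=value, ...), one argument or row to a line, values as JSON. carry_out: Moves the arm, as the interface text tells. Its arguments: {"type":"object","properties":{"commands":{"type":"array"},"grip_force":{"type":"number"}},"required":["commands"]}

```bash
mkdir -p pics; ls
cat > h.py <<'E'
import numpy as np, cv2, json
from scipy.spatial.transform import Rotation as R
from station import monitor, viewer, r
def shot(name,fn):
    c=viewer.camera(name); cv2.imwrite(fn,c['img'][:,:,::-1]); 
    d={k:(np.array(v).tolist()) for k,v in c.items() if k!='img'}; json.dump(d,open(f'{name}.json','w')); return c
def cam(name): return json.load(open(f'{name}.json'))
def _R(c):
    o=np.array(c['orientation']); return R.from_matrix(o).as_matrix() if o.shape==(3,3) else R.from_quat(o).as_matrix()
def px2z(name,u,v,z):
    c=cam(name); f=240/np.tan(np.radians(c['fov_y'])/2)
    d=_R(c)@np.array([(u-c['cx'])/f,(v-c['cy'])/f,1]); p=np.array(c['position']); return p+d*(z-p[2])/d[2]
def proj(name,P):
    c=cam(name); f=240/np.tan(np.radians(c['fov_y'])/2)
    q=_R(c).T@(np.array(P)-np.array(c['position'])); return np.array([c['cx']+f*q[0]/q[2],c['cy']+f*q[1]/q[2]])
E
python3 - <<'E'
from h import *
for n in('top','side'):
    shot(n,f'pics/{n}1.png'); print(n,cam(n))
print(monitor.read_state())
E
```

```text
pics
top {'fov_y': 42.91515143869965, 'cx': 326.7060001239069, 'cy': 233.08262311258918, 'position': [218.74151701052494, -11.72750283775042, 1648.2514765383364], 'orientation': [0.7115553553502971, -0.6968577765246838, 0.06133350980582951, -0.06569943792974277]}
side {'fov_y': 46.48917642828458, 'cx': 320.2323993644479, 'cy': 235.44510410702355, 'position': [187.16043797062878, -705.0823080872656, 1065.5681431132648], 'orientation': [0.9246300594384367, -0.19589827015472083, 0.06672568752698471, -0.3197355212629843]}
{'clock': 0.1, 'joints': array([ 1.16755527e+00,  1.31093862e-01,  1.48911589e+00, -2.57459847e-05,
        1.52297467e+00, -8.53763262e-02]), 'dq': array([ 6.92110365e-04, -9.72123812e-04, -1.37075448e-03, -3.39890171e-05,
       -6.99750267e-04,  4.56898316e-04]), 'joint_torque': array([ 7.66037410e-04, -5.61347580e+01, -4.93091154e+01,  7.70015339e-02,
        2.91708618e-02, -1.10034518e-04]), 'tool_pos': array([187.2874315 , 569.45566385, 182.81738737]), 'orientation': array([ 8.10103990e-01,  5.86285674e-01, -6.75566120e-04,  4.20956125e-04]), 'contact_force': array([-0.22221834,  0.0308961 , -0.16601985]), 'wrist_torque': array([ 0.01007071,  0.03554017, -0.01516656]), 'width': 93.35029103313693}
```

View pics/top1.png

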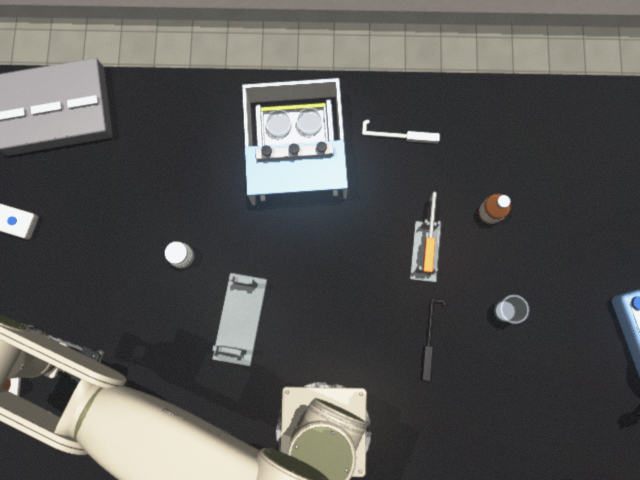

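View pics/side1.png

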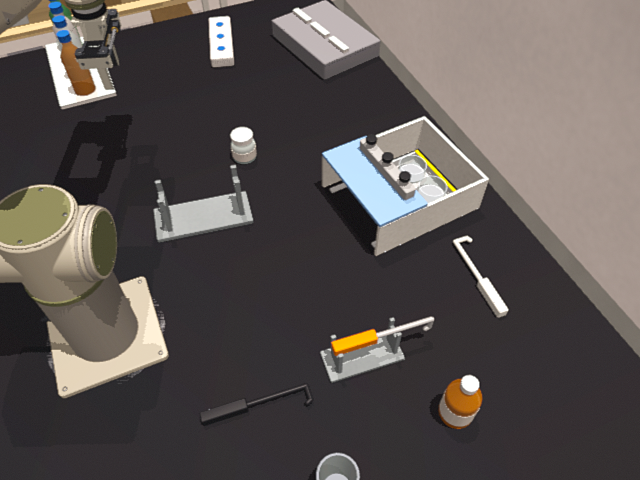

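The top view shows three rod shapes: orange handle (429,253) in the small rest, white (400,135), and black (428,350). The orange one fits, with a steel bar on the smaller grey rest. The larger empty rest at (240,320) is a look-alike. I'll confirm this in one enlarged composite.

Run:
```python
from h import *
t=cv2.imread('pics/top1.png')
a=cv2.resize(t[185:285,400:450],None,fx=6,fy=6,interpolation=cv2.INTER_CUBIC)  #300x600
b=cv2.resize(t[70:210,235:360],None,fx=4,fy=4,interpolation=cv2.INTER_CUBIC) #500x560
o=np.zeros((600,800,3),np.uint8); o[:,:300]=a; o[:560,300:]=b
cv2.imwrite('pics/c1.png',o)
```

```text
(no output)
```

View pics/c1.png

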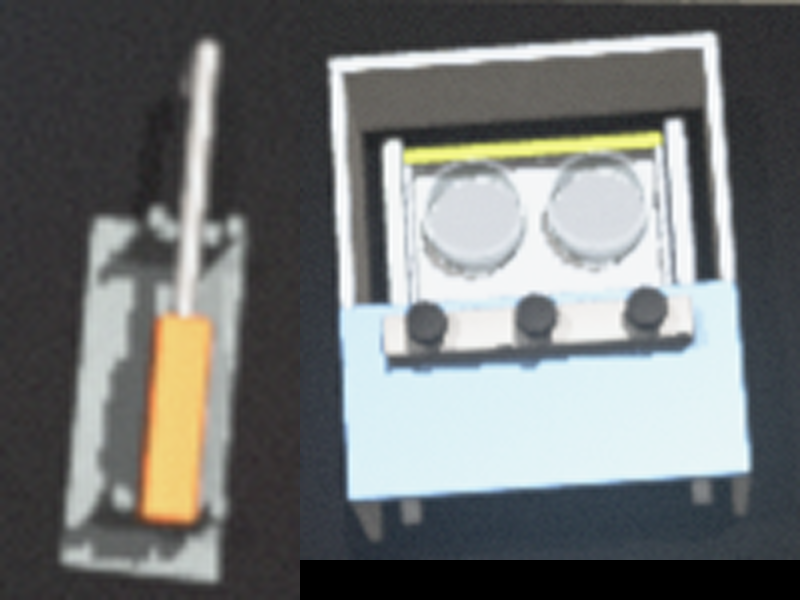

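Run:
```python
from h import *
np.set_printoptions(precision=1,suppress=True)
A=lambda x,y,z:px2z('top',400+x/6-.4,185+y/6-.4,z)
B=lambda x,y,z:px2z('top',235+(x-300)/4-.4,70+y/4-.4,z)
H=[A(157,317,86),A(212,317,86),A(198,522,86),A(141,519,86)]
print('handle',H,np.mean(H,0)); t=A(208,42,80); print('tip',t)
f=(H[0]+H[1])/2;b=(H[2]+H[3])/2;print('len',np.linalg.norm(f-b),'yaw h',np.degrees(np.arctan2(*(f-b)[1::-1])),'yaw tip',np.degrees(np.arctan2(*(t-b)[1::-1])),np.linalg.norm(t-b))
Q=[A(93,217,10),A(245,217,10),A(219,580,10),A(62,562,10)];print('rest',Q,np.mean(Q,0))
f=(Q[0]+Q[1])/2;b=(Q[2]+Q[3])/2;print(np.linalg.norm(f-b),np.degrees(np.arctan2(*(f-b)[1::-1])), np.linalg.norm(Q[0]-Q[1]))
S=[B(349,499,117),B(750,470,117),B(737,282,117),B(341,307,117)];print('shelf',S)
c=(S[0]+S[1])/2; e=S[0]-S[1];yaw=np.arctan2(-e[0],e[1]);print('edge',c,np.linalg.norm(e),np.degrees(yaw))
ax=np.array([np.cos(yaw),np.sin(yaw),0])
for p in [B(330,60,105),B(717,35,105),B(405,157,34),B(662,138,34),S[2],S[3]]:
  d=p-c; print('stn',d@ax,-d[0]*np.sin(yaw)+d[1]*np.cos(yaw))
for n,u,v,z in [('jar',179,249,80),('beaker',513,305,90),('bottlecap',504,201,140)]: print(n,px2z('top',u,v,z))
# cross-check on side image
print('side edge pts',[proj('side',s) for s in S], [proj('side',h) for h in H], proj('side',t))
```

```text
handle [array([ 496.5, -256.3,   86. ]), array([ 497. , -280.1,   86. ]), array([ 407.8, -273.1,   86. ]), array([ 408.5, -248.8,   86. ])] [ 452.5 -264.6   86. ]
tip [ 621.  -280.6   80. ]
len 88.92218757176295 yaw h -4.659270185697832 yaw tip -5.277783943315403 213.82831360059717
rest [array([ 555.7, -239.4,   10. ]), array([ 557.2, -308.6,   10. ]), array([ 391., -295.,   10.]), array([ 397.7, -224.8,   10. ])] [ 475.4 -266.9   10. ]
162.71241616009266 -4.978476865862847 69.24082878130214
shelf [array([594.4, 208.9, 117. ]), array([618.9, -49.4, 117. ]), array([745.7, -38.9, 117. ]), array([723.5, 219.9, 117. ])]
edge [606.7  79.8 117. ] 259.4406860883372 5.415188637194539
stn 307.2809907068056 128.78553078377524
stn 305.58867819676453 -132.04536167344995
stn 263.71287486041155 88.47340603850296
stn 264.25120023582537 -91.41659910851476
stn 127.19632413164588 -131.2750536874305
stn 129.4917380166123 128.50544573245423
jar [453.9 384.3  80. ]
beaker [ 326.3 -475.4   90. ]
bottlecap [ 584.7 -446.4  140. ]
side edge pts [array([321.9, 152.9]), array([380. , 224.7]), array([427.7, 203.7]), array([367.1, 135.6])] [array([372.5, 328.5]), array([378.3, 338.3]), array([335.2, 352.4]), array([330.3, 341.7])] [433.  317.4]
```

>>> carry_out(
  commands=[
    {"claw": 0.093,"dp": [0,0,0],"angular": [0,0,-6.6]},
    {"claw": 0.093,"dp": [0,0,0],"angular": [0,0,-6.6]},
    {"claw": 0.093,"dp": [-0.036,0.034,0],"angular": [0,0,0]},
    {"claw": 0.093,"dp": [-0.036,0.034,0],"angular": [0,0,0]},
    {"claw": 0.093,"dp": [-0.036,0.034,0],"angular": [0,0,0]},
    {"claw": 0.093,"dp": [-0.036,0.034,0],"angular": [0,0,0]},
    {"claw": 0.093,"dp": [-0.036,0.034,0],"angular": [0,0,0]},
    {"claw": 0.093,"dp": [-0.036,0.034,0],"angular": [0,0,0]},
    {"claw": 0.093,"dp": [-0.036,0.034,0],"angular": [0,0,0]},
    {"claw": 0.093,"dp": [-0.036,0.034,0],"angular": [0,0,0]},
    {"claw": 0.093,"dp": [-0.036,0.034,0],"angular": [0,0,0]},
    {"claw": 0.093,"dp": [-0.036,0.034,0],"angular": [0,0,0]},
  ],
)

```text
clock: 1.3
tool_pos: [495.4, 179.8, 183.5]
orientation: [0.737, 0.676, -0.0, -0.0]
contact_force: [0.7, 0.4, -0.1]
width: 92.6
```

>>> carry_out(
  commands=[
    {"claw": 0.093,"dp": [-0.045,0.001,0],"angular": [0,0,0]},
    {"claw": 0.093,"dp": [-0.045,0.001,0],"angular": [0,0,0]},
    {"claw": 0.093,"dp": [-0.045,0.001,0],"angular": [0,0,0]},
    {"claw": 0.093,"dp": [-0.045,0.001,0],"angular": [0,0,0]},
    {"claw": 0.093,"dp": [-0.045,0.001,0],"angular": [0,0,0]},
    {"claw": 0.093,"dp": [-0.045,0.001,0],"angular": [0,0,0]},
    {"claw": 0.093,"dp": [-0.045,0.001,0],"angular": [0,0,0]},
    {"claw": 0.093,"dp": [-0.045,0.001,0],"angular": [0,0,0]},
    {"claw": 0.093,"dp": [-0.045,0.001,0],"angular": [0,0,0]},
    {"claw": 0.093,"dp": [-0.043,0.001,0],"angular": [0,0,0]},
    {"claw": 0.093,"dp": [0,0,0],"angular": [0,0,0]},
    {"claw": 0.093,"dp": [0,0,0],"angular": [0,0,0]},
  ],
)

```text
clock: 2.5
tool_pos: [464.9, -266.1, 183.0]
orientation: [0.738, 0.675, -0.0, -0.001]
contact_force: [0.5, 0.2, -0.7]
width: 93.3
```

```bash
cat >> h.py <<'E'
def st(target=None,yaw=None):
    s=monitor.read_state(); M=R.from_quat(s['orientation']).as_matrix(); p=s['tool_pos']
    np.set_printoptions(precision=2,suppress=True)
    print('t',s['clock'],'p',p,'xang',np.degrees(np.arctan2(M[1,0],M[0,0])),'z',M[:,2],'F',s['contact_force'],'T',s['wrist_torque'],'w',s['width'],'q',s['joints'])
    if target is not None: print('dp tool',M.T@(np.array(target)-p))
E
python3 -c "
from h import *
st([467.2,-266.3,56])"
```

```text
t 2.5 p [ 464.93 -266.09  183.03] xang 84.85604105117781 z [-0.  0. -1.] F [ 0.51  0.23 -0.67] T [ 0.08 -0.02  0.02] w 93.28504778649176 q [-0.62 -0.04  1.67  0.    1.52 -2.1 ]
dp tool [ -0.13   2.43 127.02]
```

>>> carry_out(
  commands=[
    {"claw": 0.093,"dp": [0,0.002,0.03],"angular": [0,0,0]},
    {"claw": 0.093,"dp": [0,0,0.03],"angular": [0,0,0]},
    {"claw": 0.093,"dp": [0,0,0.03],"angular": [0,0,0]},
    {"claw": 0.093,"dp": [0,0,0.02],"angular": [0,0,0]},
    {"claw": 0.093,"dp": [0,0,0.017],"angular": [0,0,0]},
    {"claw": 0.093,"dp": [0,0,0],"angular": [0,0,0]},
    {"claw": 0.093,"dp": [0,0,0],"angular": [0,0,0]},
  ],
)

```text
clock: 3.2
tool_pos: [467.7, -264.5, 56.9]
orientation: [0.737, 0.676, 0.0, -0.0]
contact_force: [-0.2, -0.2, 0.4]
width: 93.3
```

```bash
python3 -c "
from h import *
st([467.2,-266.3,56])
shot('top','pics/top2.png');shot('side','pics/side2.png')
t=cv2.imread('pics/top2.png');s=cv2.imread('pics/side2.png')
a=cv2.resize(t[180:290,385:485],None,fx=4,fy=4,interpolation=2);b=cv2.resize(s[270:400,300:400],None,fx=4,fy=4,interpolation=2)
o=np.zeros((520,800,3),np.uint8);o[:440,:400]=a;o[:520,400:]=b;cv2.imwrite('pics/c2.png',o)"
```

```text
t 3.2 p [ 467.71 -264.51   56.95] xang 85.06933442453104 z [-0.  0. -1.] F [-0.19 -0.17  0.36] T [-0.   -0.02 -0.02] w 93.31228169861394 q [-0.61  0.06  1.8   0.    1.28 -2.1 ]
dp tool [-1.82 -0.35  0.95]
```

View pics/c2.png

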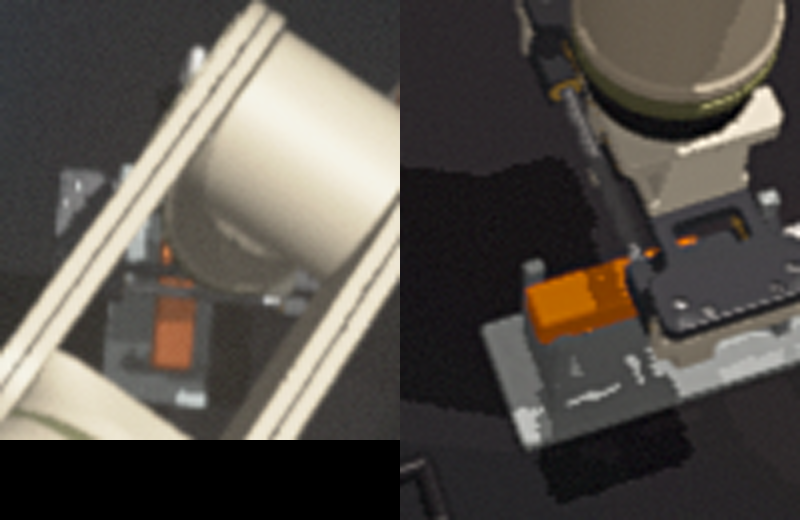

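The jaws straddle the orange handle (composite about 170,330 in the top crop and 590,300 in the side crop). I'll close them.

>>> carry_out(
  commands=[
    {"claw": 0.06,"dp": [0,0,0],"angular": [0,0,0]},
    {"claw": 0.04,"dp": [0,0,0],"angular": [0,0,0]},
    {"claw": 0.02,"dp": [0,0,0],"angular": [0,0,0]},
    {"claw": 0.01,"dp": [0,0,0],"angular": [0,0,0]},
    {"claw": 0.01,"dp": [0,0,0],"angular": [0,0,0]},
    {"claw": 0.01,"dp": [0,0,0],"angular": [0,0,0]},
    {"claw": 0.01,"dp": [0,0,0],"angular": [0,0,0]},
    {"claw": 0.01,"dp": [0,0,0],"angular": [0,0,0]},
  ],
  grip_force=40,
)

```text
clock: 4.1
tool_pos: [467.5, -265.7, 56.7]
orientation: [0.737, 0.676, -0.0, -0.0]
contact_force: [-0.2, 0.2, 1.4]
width: 33.4
```

```bash
python3 -c "
from h import *
st()"
```

```text
t 4.1 p [ 467.55 -265.67   56.69] xang 84.99083207698588 z [-0.  0. -1.] F [-0.17  0.24  1.45] T [ 0.08 -0.01  0.04] w 33.384343494175134 q [-0.61  0.06  1.8  -0.    1.28 -2.1 ]
```

Still closing.

>>> carry_out(
  commands=[
    {"claw": 0.01,"dp": [0,0,0],"angular": [0,0,0]},
    {"claw": 0.01,"dp": [0,0,0],"angular": [0,0,0]},
    {"claw": 0.01,"dp": [0,0,0],"angular": [0,0,0]},
    {"claw": 0.01,"dp": [0,0,0],"angular": [0,0,0]},
    {"claw": 0.01,"dp": [0,0,0],"angular": [0,0,0]},
  ],
)

```text
clock: 4.6
tool_pos: [467.6, -265.7, 56.7]
orientation: [0.737, 0.676, -0.0, 0.0]
contact_force: [0.0, -1.6, 0.3]
width: 9.9
```

```bash
python3 -c "
from h import *
st()"
```

```text
t 4.6 p [ 467.58 -265.69   56.73] xang 84.99277121063571 z [-0. -0. -1.] F [ 0.02 -1.61  0.3 ] T [0.04 0.02 0.01] w 9.894891227911463 q [-0.61  0.06  1.8  -0.    1.28 -2.1 ]
```

The width went to 9.9 mm, so the jaws aren't on the 24 mm handle. I'll look.

```bash
python3 -c "
from h import *
shot('top','pics/top3.png');shot('side','pics/side3.png')
t=cv2.imread('pics/top3.png');s=cv2.imread('pics/side3.png')
a=cv2.resize(t[180:290,385:485],None,fx=4,fy=4,interpolation=2);b=cv2.resize(s[270:410,320:420],None,fx=4,fy=4,interpolation=2)
o=np.zeros((560,800,3),np.uint8);o[:440,:400]=a;o[:560,400:]=b;cv2.imwrite('pics/c3.png',o)
print([(proj('top',p)-[385,180])*4 for p in ([467.6,-265.7,56.7],[467.6,-265.7,75])],[(proj('side',p)-[320,270])*4 for p in ([467.6,-265.7,56.7],[467.6,-265.7,75])])"
```

```text
[array([170.80165547, 280.9445346 ]), array([175.25486374, 276.6910795 ])] [array([162.56030949, 298.9610918 ]), array([164.61080283, 281.68188248])]
```

View pics/c3.png

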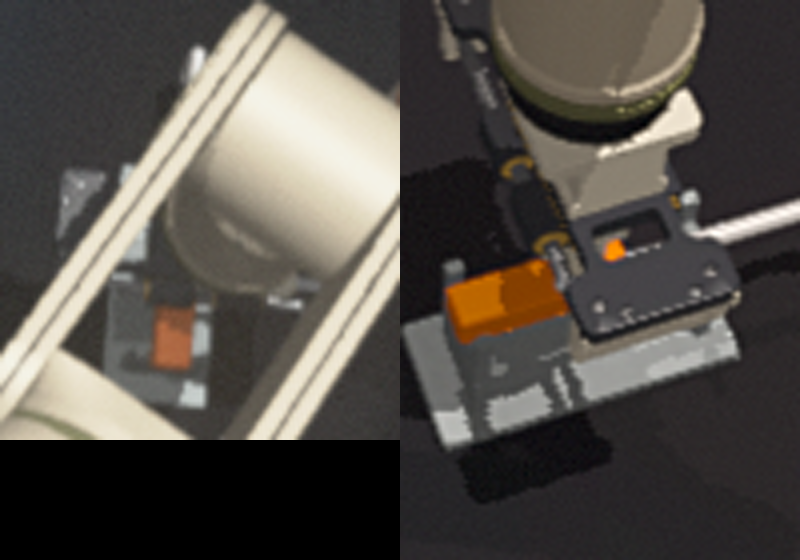

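```bash
python3 -c "
from h import *
s=cv2.imread('pics/side3.png')[260:360,330:430]
s=cv2.convertScaleAbs(cv2.resize(s,None,fx=6,fy=6,interpolation=2),alpha=1.6,beta=25)
M=np.array([467.6,-265.7,0]);a=np.radians(85);X=np.array([np.cos(a),np.sin(a),0])
def d(P,col):
  q=(proj('side',P)-[330,260])*6; cv2.circle(s,tuple(int(v) for v in q),4,col,-1); print(P,q)
d(M+[0,0,56.7],(0,0,255))
d(M+X*94+[0,0,141],(0,255,0));d(M-X*94+[0,0,141],(0,255,0));d(M+[0,0,141],(255,0,0));d(M+[0,0,86],(255,255,0))
cv2.imwrite('pics/c4.png',s)"
```

```text
[ 467.6 -265.7   56.7] [183.84046424 508.4416377 ]
[ 475.79263982 -172.05769838  141.        ] [ 93.14658134 143.55548993]
[ 459.40736018 -359.34230162  141.        ] [315.99483934 649.26174081]
[ 467.6 -265.7  141. ] [198.71273267 383.11519343]
[ 467.6 -265.7   86. ] [188.80415334 466.61335119]
```

View pics/c4.png

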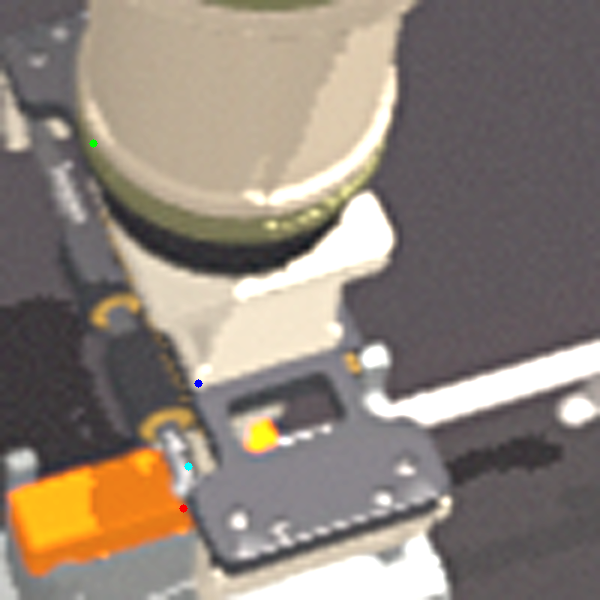

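The fingers seem to have closed above the handle: the silver fingertip overlaps its top face at (180,460) in the crop, and the handle hasn't moved. So the real fingertips look higher than I assumed. I'll open and look again before doing anything else.

>>> carry_out(
  commands=[
    {"claw": 0.093,"dp": [0,0,0],"angular": [0,0,0]},
    {"claw": 0.093,"dp": [0,0,0],"angular": [0,0,0]},
    {"claw": 0.093,"dp": [0,0,0],"angular": [0,0,0]},
    {"claw": 0.093,"dp": [0,0,0],"angular": [0,0,0]},
    {"claw": 0.093,"dp": [0,0,0],"angular": [0,0,0]},
    {"claw": 0.093,"dp": [0,0,0],"angular": [0,0,0]},
    {"claw": 0.093,"dp": [0,0,0],"angular": [0,0,0]},
    {"claw": 0.093,"dp": [0,0,0],"angular": [0,0,0]},
    {"claw": 0.093,"dp": [0,0,0],"angular": [0,0,0]},
    {"claw": 0.093,"dp": [0,0,0],"angular": [0,0,0]},
    {"claw": 0.093,"dp": [0,0,0],"angular": [0,0,0]},
  ],
)

```text
clock: 5.8
tool_pos: [467.6, -265.7, 56.8]
orientation: [0.737, 0.676, 0.0, 0.0]
contact_force: [-0.3, -0.1, -0.2]
width: 91.1
```

```bash
python3 -c "
from h import *
st()
shot('side','pics/side4.png')
s=cv2.imread('pics/side4.png')[260:360,330:430]
s=cv2.convertScaleAbs(cv2.resize(s,None,fx=6,fy=6,interpolation=2),alpha=1.6,beta=25)
M=np.array([467.6,-265.7,0]);a=np.radians(85);X=np.array([np.cos(a),np.sin(a),0])
for k in (47,-47):
 for z in (56.7,88):
  q=(proj('side',M+X*k+[0,0,z])-[330,260])*6; cv2.circle(s,tuple(int(v) for v in q),4,(0,0,255) if z<60 else (0,255,0),-1); print(k,z,q)
cv2.imwrite('pics/c5.png',s)"
```

```text
t 5.8 p [ 467.6  -265.67   56.77] xang 84.9900812685408 z [ 0.  0. -1.] F [-0.27 -0.09 -0.22] T [-0.01  0.04 -0.02] w 91.13778808557329 q [-0.61  0.06  1.8   0.    1.28 -2.1 ]
47 56.7 [133.22 389.72]
47 88 [137.28 343.45]
-47 56.7 [237.03 633.18]
-47 88 [243.72 590.17]
```

View pics/c5.png

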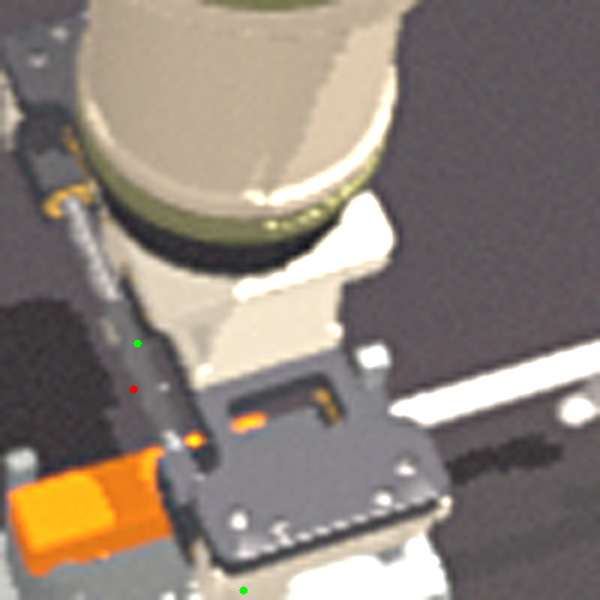

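```bash
python3 -c "
from h import *
s=cv2.imread('pics/side1.png');t=cv2.imread('pics/top3.png')
M=np.array([187.3,569.5,182.8])
print(proj('side',M),proj('side',M+[0,0,84]),proj('top',M))
u,v=[int(k) for k in proj('side',M)]
x0=max(0,u-40);y0=max(0,v-60)
c=s[y0:y0+100,x0:x0+80].copy()
c=cv2.convertScaleAbs(cv2.resize(c,None,fx=5,fy=5,interpolation=2),alpha=1.6,beta=25)
X=np.array([np.cos(np.radians(71.8)),np.sin(np.radians(71.8)),0])
for P,col in ((M,(0,0,255)),(M+X*47,(0,255,0)),(M-X*47,(0,255,0)),(M+[0,0,84],(255,255,0))):
  q=(proj('side',P)-[x0,y0])*5; cv2.circle(c,tuple(int(k) for k in q),3,col,-1)
b=cv2.convertScaleAbs(cv2.resize(t[220:290,405:475],(400,400),interpolation=2),alpha=1.6,beta=25)
o=np.zeros((500,800,3),np.uint8);o[:c.shape[0],:c.shape[1]]=c;o[:400,400:]=b;cv2.imwrite('pics/c6.png',o)"
```

```text
[117.09335352  88.85452856] [107.07538937  60.18549688] [ 82.82167617 352.38082736]
```

View pics/c6.png

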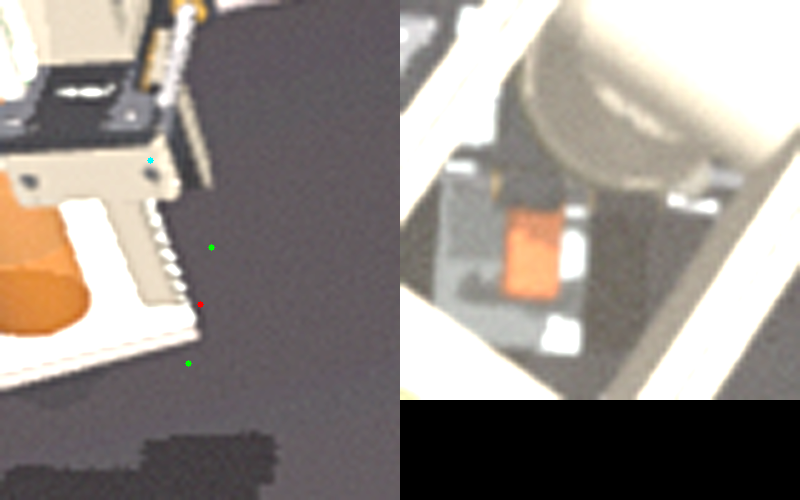

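In the start picture (side crop) both fingertips, near (165,305) and far (210,185), sit about 35 mm above the projected reported TCP (red, 200,305). So the real fingers end about 33 mm short of the reported TCP. I'll descend by that much; the body clears everything either way. From here I'll work relative to the rod's known rest height.

>>> carry_out(
  commands=[
    {"claw": 0.093,"dp": [0,0,0.01],"angular": [0,0,0]},
    {"claw": 0.093,"dp": [0,0,0.01],"angular": [0,0,0]},
    {"claw": 0.093,"dp": [0,0,0.01],"angular": [0,0,0]},
    {"claw": 0.093,"dp": [0,0,0.003],"angular": [0,0,0]},
    {"claw": 0.093,"dp": [0,0,0],"angular": [0,0,0]},
  ],
)

```text
clock: 6.35
tool_pos: [466.7, -265.1, 22.4]
orientation: [0.737, 0.676, -0.0, -0.001]
contact_force: [1.0, 0.6, -0.2]
width: 92.8
```

>>> carry_out(
  commands=[
    {"claw": 0.04,"dp": [0,0,0],"angular": [0,0,0]},
    {"claw": 0.01,"dp": [0,0,0],"angular": [0,0,0]},
    {"claw": 0.01,"dp": [0,0,0],"angular": [0,0,0]},
    {"claw": 0.01,"dp": [0,0,0],"angular": [0,0,0]},
    {"claw": 0.01,"dp": [0,0,0],"angular": [0,0,0]},
    {"claw": 0.01,"dp": [0,0,0],"angular": [0,0,0]},
    {"claw": 0.01,"dp": [0,0,0],"angular": [0,0,0]},
    {"claw": 0.01,"dp": [0,0,0],"angular": [0,0,0]},
    {"claw": 0.01,"dp": [0,0,0],"angular": [0,0,0]},
    {"claw": 0.01,"dp": [0,0,0],"angular": [0,0,0]},
    {"claw": 0.01,"dp": [0,0,0],"angular": [0,0,0]},
    {"claw": 0.01,"dp": [0,0,0],"angular": [0,0,0]},
  ],
  grip_force=40,
)

```text
clock: 7.55
tool_pos: [467.5, -265.7, 23.7]
orientation: [0.737, 0.676, -0.0, -0.0]
contact_force: [-0.2, 0.1, 0.7]
width: 23.6
```

```bash
python3 -c "
from h import *
st()"
```

```text
t 7.55 p [ 467.54 -265.7    23.72] xang 84.99286063995632 z [-0. -0. -1.] F [-0.22  0.12  0.71] T [-0.03  0.03  0.06] w 23.61436877281664 q [-0.61  0.1   1.82 -0.    1.22 -2.1 ]
```

The grip reads 23.6 mm on the handle. Next I'll lift, retract, turn to the station's heading and go in front of the shelf.

>>> carry_out(
  commands=[
    {"claw": 0.01,"dp": [0,0,-0.015],"angular": [0,0,0]},
    {"claw": 0.01,"dp": [0,0,-0.02],"angular": [0,0,0]},
    {"claw": 0.01,"dp": [0,0,-0.02],"angular": [0,0,0]},
    {"claw": 0.01,"dp": [0,0,-0.02],"angular": [0,0,0]},
    {"claw": 0.01,"dp": [0,-0.012,0],"angular": [0,0,-5]},
    {"claw": 0.01,"dp": [0,-0.013,0],"angular": [0,0,-5.1]},
    {"claw": 0.01,"dp": [0,0,0],"angular": [0,0,0]},
  ],
)

```text
clock: 8.25
tool_pos: [441.9, -264.7, 99.8]
orientation: [0.675, 0.738, -0.0, 0.0]
contact_force: [0.3, -0.0, -2.0]
width: 23.6
```

>>> carry_out(
  commands=[
    {"claw": 0.01,"dp": [0.02,0,0],"angular": [0,0,0]},
    {"claw": 0.01,"dp": [0.03,0,0],"angular": [0,0,0]},
    {"claw": 0.01,"dp": [0.03,0,0],"angular": [0,0,0]},
    {"claw": 0.01,"dp": [0.03,0,0],"angular": [0,0,0]},
    {"claw": 0.01,"dp": [0.04,0,0],"angular": [0,0,0]},
    {"claw": 0.01,"dp": [0.04,0,0],"angular": [0,0,0]},
    {"claw": 0.01,"dp": [0.04,0,0],"angular": [0,0,0]},
    {"claw": 0.01,"dp": [0.03,0,0],"angular": [0,0,0]},
    {"claw": 0.01,"dp": [0.03,0,0],"angular": [0,0,0]},
    {"claw": 0.01,"dp": [0.02,0,0],"angular": [0,0,0]},
    {"claw": 0.01,"dp": [0.02,0,0],"angular": [0,0,0]},
    {"claw": 0.01,"dp": [0,0,0],"angular": [0,0,0]},
  ],
)

```text
clock: 9.45
tool_pos: [413.5, 66.1, 99.4]
orientation: [0.675, 0.738, 0.001, -0.0]
contact_force: [-0.3, 0.9, -1.6]
width: 23.5
```

```bash
python3 -c "
from h import *
st([413,61.7,34.7])
shot('top','pics/top5.png');shot('side','pics/side5.png')
t=cv2.imread('pics/top5.png');s=cv2.imread('pics/side5.png')
a=cv2.resize(t[120:260,240:370],None,fx=3,fy=3,interpolation=2);b=cv2.resize(s[140:320,215:345],None,fx=3,fy=3,interpolation=2)
o=np.zeros((540,780,3),np.uint8);o[:420,:390]=a;o[:540,390:]=b;cv2.imwrite('pics/c7.png',cv2.convertScaleAbs(o,alpha=1.4,beta=10))"
```

```text
t 9.45 p [413.46  66.15  99.39] xang 95.10690063278237 z [ 0.  0. -1.] F [-0.26  0.92 -1.62] T [-0.04  0.   -0.05] w 23.468249767907807 q [ 0.04 -0.33  2.07  0.    1.4  -1.62]
dp tool [-4.44 -0.9  64.69]
```

View pics/c7.png

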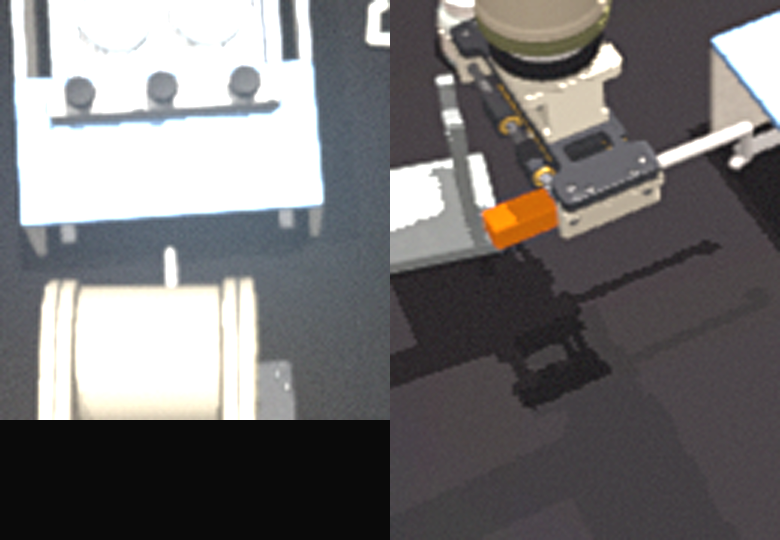

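```bash
python3 -c "
from h import *
np.set_printoptions(precision=1,suppress=True)
print('tip',px2z('top',296.5,202.8,155.7), 'exp px',proj('top',[567.4,79.8,155.7]))
for u,v,z in((231,273,10),(267,279,10),(251,365,10),(213,361,10),(258,281,90),(258,281,130)):print(u,v,px2z('top',u,v,z))"
```

```text
tip [565.7  77.8 155.7] exp px [295.7 202.1]
231 273 [401.9 257.3  10. ]
267 279 [387.7 159.6  10. ]
251 365 [160.6 192.9  10. ]
213 361 [168.7 293.2  10. ]
258 281 [373.8 174.1  90. ]
258 281 [369.8 169.3 130. ]
```

The tip at crop (170,249) maps to (565.7, 77.8), within 2 mm of prediction, and the rod is level. Now I'll lower it and slide in under the shelf.

>>> carry_out(
  commands=[
    {"claw": 0.01,"dp": [-0.004,0.01,0.015],"angular": [0,0,0]},
    {"claw": 0.01,"dp": [0,0.01,0.02],"angular": [0,0,0]},
    {"claw": 0.01,"dp": [0,0,0.02],"angular": [0,0,0]},
    {"claw": 0.01,"dp": [0,0,0.01],"angular": [0,0,0]},
    {"claw": 0.01,"dp": [0,0,0],"angular": [0,0,0]},
    {"claw": 0.01,"dp": [0,0,0],"angular": [0,0,0]},
  ],
)

```text
clock: 10.15
tool_pos: [433.8, 61.4, 34.3]
orientation: [0.675, 0.738, 0.0, 0.0]
contact_force: [-0.1, 0.1, -1.2]
width: 23.9
```

```bash
cat >> h.py <<'E'
def hook():
    s=monitor.read_state(); M=R.from_quat(s['orientation']).as_matrix(); p=s['tool_pos']
    h=p+M[:,1]*149; a=np.radians(5.1); d=h[:2]-[606.8,79]
    print('hook stn x',d@[np.cos(a),np.sin(a)],'y',d@[-np.sin(a),np.cos(a)],'axis z',p[2]+51.3)
E
python3 -c "
from h import *
st();hook()"
```

```text
t 10.15 p [433.85  61.42  34.29] xang 95.0393422829755 z [ 0. -0. -1.] F [-0.11  0.12 -1.2 ] T [ 0.05 -0.02 -0.03] w 23.862562178095743 q [ 0.02 -0.19  2.08 -0.    1.25 -1.64]
hook stn x -24.831520543035328 y -2.2890855019384273 axis z 85.58747444267357
```

>>> carry_out(
  commands=[
    {"claw": 0.01,"dp": [0,0.01,0],"angular": [0,0,0]},
    {"claw": 0.01,"dp": [0,0.015,0],"angular": [0,0,0]},
    {"claw": 0.01,"dp": [0,0.015,0],"angular": [0,0,0]},
    {"claw": 0.01,"dp": [0,0.015,0],"angular": [0,0,0]},
    {"claw": 0.01,"dp": [0,0.015,0],"angular": [0,0,0]},
    {"claw": 0.01,"dp": [0,0.015,0],"angular": [0,0,0]},
    {"claw": 0.01,"dp": [0,0.015,0],"angular": [0,0,0]},
    {"claw": 0.01,"dp": [0,0.011,0],"angular": [0,0,0]},
    {"claw": 0.01,"dp": [0,0,0],"angular": [0,0,0]},
    {"claw": 0.01,"dp": [0,0,0],"angular": [0,0,0]},
  ],
)

```text
clock: 11.15
tool_pos: [544.5, 71.6, 34.6]
orientation: [0.675, 0.738, 0.0, 0.0]
contact_force: [-0.5, -0.3, -1.7]
width: 23.6
```

```bash
python3 -c "
from h import *
st();hook()"
```

```text
t 11.15 p [544.52  71.64  34.61] xang 95.08649674883281 z [ 0. -0. -1.] F [-0.54 -0.34 -1.67] T [0.04 0.04 0.01] w 23.643015441198454 q [ 0.04  0.12  1.78 -0.    1.24 -1.62]
hook stn x 86.31169569333211 y -1.8253116475278912 axis z 85.90835198566998
```

Clean so far. I'll lower the hook 37 mm in two parts and watch the force.

>>> carry_out(
  commands=[
    {"claw": 0.01,"dp": [0,0,0.005],"angular": [0,0,0]},
    {"claw": 0.01,"dp": [0,0,0.005],"angular": [0,0,0]},
    {"claw": 0.01,"dp": [0,0,0.005],"angular": [0,0,0]},
    {"claw": 0.01,"dp": [0,0,0.003],"angular": [0,0,0]},
    {"claw": 0.01,"dp": [0,0,0],"angular": [0,0,0]},
  ],
)

```text
clock: 11.65
tool_pos: [543.4, 71.7, 14.8]
orientation: [0.675, 0.738, -0.001, -0.001]
contact_force: [-0.3, 0.2, -1.4]
width: 23.8
```

>>> carry_out(
  commands=[
    {"claw": 0.01,"dp": [0,0,0.005],"angular": [0,0,0]},
    {"claw": 0.01,"dp": [0,0,0.005],"angular": [0,0,0]},
    {"claw": 0.01,"dp": [0,0,0.005],"angular": [0,0,0]},
    {"claw": 0.01,"dp": [0,0,0.004],"angular": [0,0,0]},
    {"claw": 0.01,"dp": [0,0,0],"angular": [0,0,0]},
  ],
)

```text
clock: 12.15
tool_pos: [543.5, 71.7, -4.2]
orientation: [0.675, 0.738, -0.001, -0.001]
contact_force: [-0.0, -0.7, -0.2]
width: 23.7
```

```bash
python3 -c "
from h import *
st();hook()"
```

```text
t 12.15 p [543.47  71.7   -4.23] xang 95.0929602698683 z [-0. -0. -1.] F [-0.01 -0.74 -0.16] T [0.06 0.06 0.02] w 23.65713057152054 q [ 0.04  0.17  1.81  0.    1.17 -1.62]
hook stn x 85.26711754248763 y -1.6623664156774045 axis z 47.0726608153675
```

>>> carry_out(
  commands=[
    {"claw": 0.01,"dp": [0,-0.006,0],"angular": [0,0,0]},
    {"claw": 0.01,"dp": [0,-0.006,0],"angular": [0,0,0]},
    {"claw": 0.01,"dp": [0,-0.006,0],"angular": [0,0,0]},
    {"claw": 0.01,"dp": [0,-0.006,0],"angular": [0,0,0]},
    {"claw": 0.01,"dp": [0,-0.006,0],"angular": [0,0,0]},
    {"claw": 0.01,"dp": [0,-0.006,0],"angular": [0,0,0]},
    {"claw": 0.01,"dp": [0,-0.006,0],"angular": [0,0,0]},
  ],
)

```text
clock: 12.85
tool_pos: [502.2, 67.9, -3.0]
orientation: [0.675, 0.738, 0.0, 0.0]
contact_force: [3.0, 0.2, -2.3]
width: 23.6
```

>>> carry_out(
  commands=[
    {"claw": 0.01,"dp": [0,-0.006,0],"angular": [0,0,0]},
    {"claw": 0.01,"dp": [0,-0.006,0],"angular": [0,0,0]},
    {"claw": 0.01,"dp": [0,-0.006,0],"angular": [0,0,0]},
    {"claw": 0.01,"dp": [0,-0.006,0],"angular": [0,0,0]},
    {"claw": 0.01,"dp": [0,-0.006,0],"angular": [0,0,0]},
    {"claw": 0.01,"dp": [0,-0.006,0],"angular": [0,0,0]},
    {"claw": 0.01,"dp": [0,-0.006,0],"angular": [0,0,0]},
    {"claw": 0.01,"dp": [0,-0.006,0],"angular": [0,0,0]},
  ],
)

```text
clock: 13.65
tool_pos: [454.1, 63.7, -3.2]
orientation: [0.675, 0.738, 0.0, 0.0]
contact_force: [2.2, 0.4, -0.6]
width: 24.0
```

```bash
python3 -c "
from h import *
st();hook()"
```

```text
t 13.65 p [454.07  63.69  -3.24] xang 95.09015936014892 z [ 0.  0. -1.] F [ 2.15  0.38 -0.59] T [ 0.08 -0.56 -0.03] w 24.045940456618332 q [ 0.03 -0.07  2.05  0.    1.16 -1.63]
hook stn x -4.486601529182969 y -1.7019525011811536 axis z 48.063908539664624
```

The tray is pulling at about 3 N and roughly 21 mm is left. I'll take smaller steps toward the stop.

>>> carry_out(
  commands=[
    {"claw": 0.01,"dp": [0,-0.004,0],"angular": [0,0,0]},
    {"claw": 0.01,"dp": [0,-0.004,0],"angular": [0,0,0]},
    {"claw": 0.01,"dp": [0,-0.004,0],"angular": [0,0,0]},
    {"claw": 0.01,"dp": [0,-0.003,0],"angular": [0,0,0]},
    {"claw": 0.01,"dp": [0,0,0],"angular": [0,0,0]},
  ],
)

```text
clock: 14.15
tool_pos: [439.0, 62.3, -3.4]
orientation: [0.675, 0.738, -0.0, -0.0]
contact_force: [0.8, -0.0, -1.0]
width: 23.6
```

>>> carry_out(
  commands=[
    {"claw": 0.01,"dp": [0,-0.002,0],"angular": [0,0,0]},
    {"claw": 0.01,"dp": [0,-0.002,0],"angular": [0,0,0]},
    {"claw": 0.01,"dp": [0,0,0],"angular": [0,0,0]},
  ],
)

```text
clock: 14.45
tool_pos: [435.3, 62.0, -3.4]
orientation: [0.675, 0.738, -0.0, -0.0]
contact_force: [1.7, -0.1, -1.0]
width: 23.6
```

>>> carry_out(
  commands=[
    {"claw": 0.01,"dp": [0,-0.002,0],"angular": [0,0,0]},
    {"claw": 0.01,"dp": [0,0,0],"angular": [0,0,0]},
  ],
)

```text
clock: 14.65
tool_pos: [433.4, 61.8, -3.3]
orientation: [0.675, 0.738, -0.0, -0.0]
contact_force: [1.7, 0.2, -1.9]
width: 23.7
```

```bash
python3 -c "
from h import *
st();hook()"
```

```text
t 14.65 p [433.36  61.83  -3.35] xang 95.09044118896024 z [-0. -0. -1.] F [ 1.66  0.2  -1.88] T [ 0.04 -0.29 -0.03] w 23.725754669952856 q [ 0.02 -0.13  2.11 -0.    1.17 -1.64]
hook stn x -25.283278055950305 y -1.7083400865841554 axis z 47.95227242144086
```

>>> carry_out(
  commands=[
    {"claw": 0.01,"dp": [0,-0.002,0],"angular": [0,0,0]},
    {"claw": 0.01,"dp": [0,0,0],"angular": [0,0,0]},
  ],
)

```text
clock: 14.85
tool_pos: [431.4, 61.6, -3.3]
orientation: [0.675, 0.738, -0.0, -0.0]
contact_force: [2.2, -0.2, -1.3]
width: 23.7
```

>>> carry_out(
  commands=[
    {"claw": 0.01,"dp": [0,-0.002,0],"angular": [0,0,0]},
    {"claw": 0.01,"dp": [0,0,0],"angular": [0,0,0]},
  ],
)

```text
clock: 15.05
tool_pos: [429.9, 61.5, -3.1]
orientation: [0.675, 0.738, 0.0, 0.0]
contact_force: [4.0, 0.1, -2.6]
width: 23.7
```

>>> carry_out(
  commands=[
    {"claw": 0.01,"dp": [0,-0.002,0],"angular": [0,0,0]},
    {"claw": 0.01,"dp": [0,0,0],"angular": [0,0,0]},
  ],
)

```text
clock: 15.25
tool_pos: [429.7, 61.3, -2.4]
orientation: [0.675, 0.738, 0.002, 0.002]
contact_force: [10.9, 0.2, -6.2]
width: 23.8
```

>>> carry_out(
  commands=[
    {"claw": 0.01,"dp": [0,-0.001,0],"angular": [0,0,0]},
    {"claw": 0.01,"dp": [0,0,0],"angular": [0,0,0]},
  ],
)

```text
clock: 15.45
tool_pos: [429.7, 61.2, -2.0]
orientation: [0.675, 0.738, 0.002, 0.002]
contact_force: [12.7, 1.1, -5.2]
width: 23.8
```

```bash
python3 -c "
from h import *
st();hook()
shot('top','pics/top6.png');shot('side','pics/side6.png')
t=cv2.imread('pics/top6.png');s=cv2.imread('pics/side6.png')
a=cv2.resize(t[70:230,235:365],None,fx=3,fy=3,interpolation=2);b=cv2.resize(s[110:290,255:385],None,fx=3,fy=3,interpolation=2)
o=np.zeros((540,780,3),np.uint8);o[:480,:390]=a;o[:540,390:]=b;cv2.imwrite('pics/c8.png',o)"
```

```text
t 15.45 p [429.67  61.23  -2.03] xang 95.07582117437533 z [ 0.01  0.   -1.  ] F [12.75  1.14 -5.23] T [ 0.07 -1.87 -0.11] w 23.761016795641172 q [ 0.02 -0.16  2.13 -0.    1.16 -1.64]
hook stn x -29.00754579172556 y -2.0151937630083028 axis z 49.26860753788095
```

View pics/c8.png

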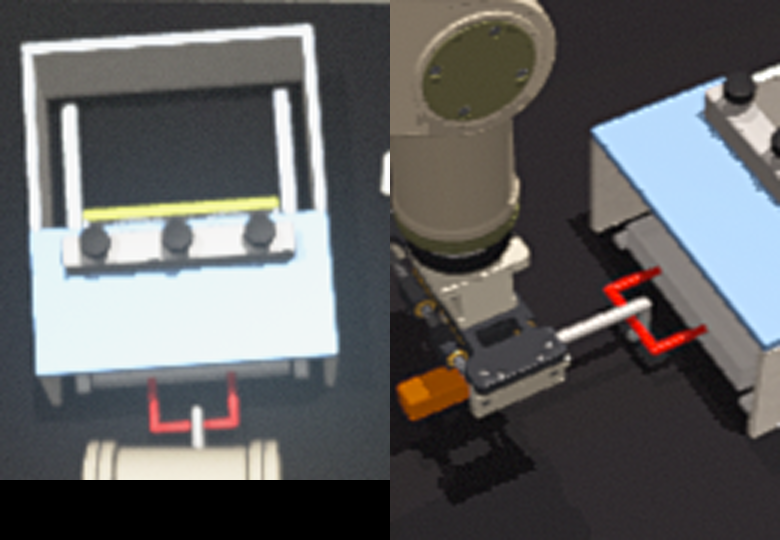

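The tray is at its stop: the force jumped from 2 N to 12.7 N, the red loop (195,405) is fully in front of the shelf, and the yellow strip has moved to (180,208). Now I'll ease forward to free the lip, rise only to axis 85 (below the shelf), then back off.

>>> carry_out(
  commands=[
    {"claw": 0.01,"dp": [0,0.005,0],"angular": [0,0,0]},
    {"claw": 0.01,"dp": [0,0.005,0],"angular": [0,0,0]},
    {"claw": 0.01,"dp": [0,0.005,0],"angular": [0,0,0]},
    {"claw": 0.01,"dp": [0,0.005,0],"angular": [0,0,0]},
    {"claw": 0.01,"dp": [0,0,0],"angular": [0,0,0]},
  ],
)

```text
clock: 16.05
tool_pos: [446.9, 63.1, -3.4]
orientation: [0.675, 0.738, -0.0, -0.0]
contact_force: [0.0, -0.1, -1.6]
width: 24.0
```

```bash
python3 -c "
from h import *
st();hook()"
```

```text
t 16.05 p [446.95  63.06  -3.36] xang 95.09271778483564 z [-0.  0. -1.] F [ 0.01 -0.15 -1.57] T [ 0.04  0.03 -0.01] w 23.991511548670186 q [ 0.03 -0.09  2.07  0.    1.16 -1.63]
hook stn x -11.635269707869053 y -1.6883441460282382 axis z 47.936617192992536
```

>>> carry_out(
  commands=[
    {"claw": 0.01,"dp": [0,0,-0.005],"angular": [0,0,0]},
    {"claw": 0.01,"dp": [0,0,-0.008],"angular": [0,0,0]},
    {"claw": 0.01,"dp": [0,0,-0.008],"angular": [0,0,0]},
    {"claw": 0.01,"dp": [0,0,-0.008],"angular": [0,0,0]},
    {"claw": 0.01,"dp": [0,0,-0.008],"angular": [0,0,0]},
    {"claw": 0.01,"dp": [0,0,0],"angular": [0,0,0]},
  ],
)

```text
clock: 16.65
tool_pos: [447.9, 63.0, 35.6]
orientation: [0.675, 0.738, 0.001, 0.001]
contact_force: [0.3, 0.2, -0.8]
width: 23.8
```

>>> carry_out(
  commands=[
    {"claw": 0.01,"dp": [0,-0.01,0],"angular": [0,0,0]},
    {"claw": 0.01,"dp": [0,-0.01,0],"angular": [0,0,0]},
    {"claw": 0.01,"dp": [0,-0.01,0],"angular": [0,0,0]},
    {"claw": 0.01,"dp": [0,0,-0.02],"angular": [0,0,0]},
    {"claw": 0.01,"dp": [0,0,-0.02],"angular": [0,0,0]},
    {"claw": 0.01,"dp": [0,0,-0.02],"angular": [0,0,0]},
    {"claw": 0.01,"dp": [0,0,-0.005],"angular": [0,0,0]},
    {"claw": 0.01,"dp": [0,0,0],"angular": [0,0,0]},
    {"claw": 0.01,"dp": [0,0,0],"angular": [0,0,0]},
  ],
)

```text
clock: 17.55
tool_pos: [415.8, 60.3, 97.5]
orientation: [0.675, 0.738, -0.001, -0.001]
contact_force: [-0.7, -0.3, -1.5]
width: 23.8
```

```bash
python3 -c "
from h import *
st();hook()
shot('top','pics/top7.png');shot('side','pics/side7.png')
t=cv2.imread('pics/top7.png');s=cv2.imread('pics/side7.png')
a=cv2.resize(t[70:230,235:365],None,fx=3,fy=3,interpolation=2);b=cv2.resize(s[110:290,245:375],None,fx=3,fy=3,interpolation=2)
o=np.zeros((540,780,3),np.uint8);o[:480,:390]=a;o[:540,390:]=b;cv2.imwrite('pics/c9.png',o)
q=monitor.read_state()['tool_pos']; M=R.from_quat(monitor.read_state()['orientation']).as_matrix()
for k,n in((-60,'rear'),(154.5,'tip')): print(n,proj('side',q+M[:,1]*k+[0,0,51.3+(11 if k<0 else 0)]),proj('top',q+M[:,1]*k+[0,0,56.3]))"
```

```text
t 17.55 p [415.75  60.31  97.48] xang 95.09407729545933 z [-0. -0. -1.] F [-0.66 -0.32 -1.5 ] T [0.04 0.04 0.01] w 23.777186228391145 q [ 0.02 -0.32  2.07 -0.    1.39 -1.64]
hook stn x -42.95456211861463 y -1.6444854512036255 axis z 148.77734038863497
rear [248.56 216.13] [303.27 286.71]
tip [336.13 183.97] [298.09 201.6 ]
```

View pics/c9.png

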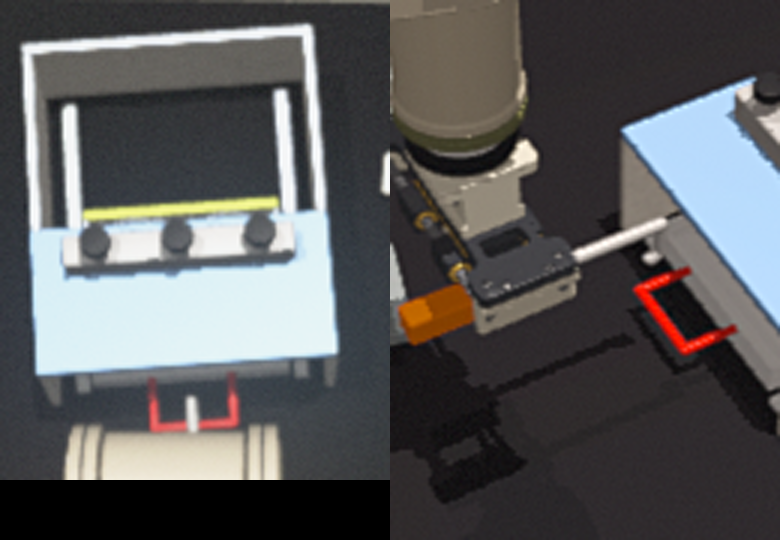

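Tray stayed at its stop (loop at (195,405), strip at (180,208), unchanged). The rod is level, with its tip within about 1.5 px of prediction in both views. Returning to the rest.

>>> carry_out(
  commands=[
    {"claw": 0.01,"dp": [-0.019,0,0],"angular": [0,0,0]},
    {"claw": 0.01,"dp": [-0.03,0,0],"angular": [0,0,0]},
    {"claw": 0.01,"dp": [-0.03,0,0],"angular": [0,0,0]},
    {"claw": 0.01,"dp": [-0.03,0,0],"angular": [0,0,0]},
    {"claw": 0.01,"dp": [-0.04,0,0],"angular": [0,0,0]},
    {"claw": 0.01,"dp": [-0.04,0,0],"angular": [0,0,0]},
    {"claw": 0.01,"dp": [-0.04,0,0],"angular": [0,0,0]},
    {"claw": 0.01,"dp": [-0.03,0,0],"angular": [0,0,0]},
    {"claw": 0.01,"dp": [-0.03,0,0],"angular": [0,0,0]},
    {"claw": 0.01,"dp": [-0.02,0,0],"angular": [0,0,0]},
    {"claw": 0.01,"dp": [-0.02,0,0],"angular": [0,0,0]},
    {"claw": 0.01,"dp": [0,0,0],"angular": [0,0,0]},
  ],
)

```text
clock: 18.85
tool_pos: [445.1, -269.1, 97.5]
orientation: [0.676, 0.737, -0.0, -0.001]
contact_force: [0.4, 0.7, -1.8]
width: 23.6
```

>>> carry_out(
  commands=[
    {"claw": 0.01,"dp": [0,0,0],"angular": [0,0,5]},
    {"claw": 0.01,"dp": [0,0,0],"angular": [0,0,5.1]},
    {"claw": 0.01,"dp": [0,0.011,0],"angular": [0,0,0]},
    {"claw": 0.01,"dp": [0,0.011,0],"angular": [0,0,0]},
    {"claw": 0.01,"dp": [0,0,0],"angular": [0,0,0]},
    {"claw": 0.01,"dp": [0,0,0],"angular": [0,0,0]},
  ],
)

```text
clock: 19.45
tool_pos: [468.1, -268.9, 98.4]
orientation: [0.737, 0.676, -0.0, -0.0]
contact_force: [-0.6, 0.1, -1.4]
width: 23.4
```

```bash
python3 -c "
from h import *
st([467.5,-265.7,23.7])"
```

```text
t 19.45 p [ 468.14 -268.91   98.45] xang 85.11201558519056 z [-0.  0. -1.] F [-0.63  0.11 -1.38] T [0.01 0.08 0.  ] w 23.41176247519424 q [-0.62  0.03  1.76 -0.    1.36 -2.1 ]
dp tool [ 3.12 -0.87 74.75]
```

>>> carry_out(
  commands=[
    {"claw": 0.01,"dp": [0.003,0,0.01],"angular": [0,0,0]},
    {"claw": 0.01,"dp": [0,0,0.02],"angular": [0,0,0]},
    {"claw": 0.01,"dp": [0,0,0.015],"angular": [0,0,0]},
    {"claw": 0.01,"dp": [0,0,0.01],"angular": [0,0,0]},
    {"claw": 0.01,"dp": [0,0,0.005],"angular": [0,0,0]},
    {"claw": 0.01,"dp": [0,0,0],"angular": [0,0,0]},
    {"claw": 0.01,"dp": [0,0,0],"angular": [0,0,0]},
  ],
)

```text
clock: 20.15
tool_pos: [468.4, -266.6, 39.3]
orientation: [0.737, 0.676, 0.0, 0.0]
contact_force: [0.7, -0.7, -1.5]
width: 23.7
```

```bash
python3 -c "
from h import *
st([467.5,-265.7,23.7])"
```

```text
t 20.15 p [ 468.4  -266.55   39.26] xang 84.98976954457015 z [ 0. -0. -1.] F [ 0.69 -0.71 -1.53] T [ 0.01 -0.02  0.06] w 23.67294469347529 q [-0.61  0.08  1.81  0.    1.25 -2.1 ]
dp tool [ 0.78 -0.98 15.56]
```

>>> carry_out(
  commands=[
    {"claw": 0.01,"dp": [0.001,0,0.004],"angular": [0,0,0]},
    {"claw": 0.01,"dp": [0,0,0.004],"angular": [0,0,0]},
    {"claw": 0.01,"dp": [0,0,0.004],"angular": [0,0,0]},
    {"claw": 0.01,"dp": [0,0,0.002],"angular": [0,0,0]},
    {"claw": 0.01,"dp": [0,0,0],"angular": [0,0,0]},
    {"claw": 0.01,"dp": [0,0,0],"angular": [0,0,0]},
  ],
)

```text
clock: 20.75
tool_pos: [468.1, -265.3, 24.7]
orientation: [0.737, 0.676, -0.0, -0.0]
contact_force: [0.1, 0.1, -1.1]
width: 23.6
```

```bash
python3 -c "
from h import *
st([467.5,-265.7,23.7])"
```

```text
t 20.75 p [ 468.13 -265.29   24.73] xang 84.99196201396654 z [-0.  0. -1.] F [ 0.13  0.1  -1.09] T [-0.02 -0.    0.02] w 23.60685425551454 q [-0.61  0.1   1.82 -0.    1.22 -2.09]
dp tool [-0.47 -0.59  1.03]
```

Down 1 mm to seat it, then open.

>>> carry_out(
  commands=[
    {"claw": 0.01,"dp": [0,0,0.001],"angular": [0,0,0]},
    {"claw": 0.01,"dp": [0,0,0],"angular": [0,0,0]},
    {"claw": 0.03,"dp": [0,0,0],"angular": [0,0,0]},
    {"claw": 0.05,"dp": [0,0,0],"angular": [0,0,0]},
    {"claw": 0.07,"dp": [0,0,0],"angular": [0,0,0]},
    {"claw": 0.07,"dp": [0,0,0],"angular": [0,0,0]},
    {"claw": 0.07,"dp": [0,0,0],"angular": [0,0,0]},
    {"claw": 0.07,"dp": [0,0,0],"angular": [0,0,0]},
    {"claw": 0.07,"dp": [0,0,0],"angular": [0,0,0]},
    {"claw": 0.07,"dp": [0,0,0],"angular": [0,0,0]},
  ],
)

```text
clock: 21.75
tool_pos: [468.1, -265.3, 23.7]
orientation: [0.737, 0.676, 0.0, -0.0]
contact_force: [-0.9, -0.7, 0.1]
width: 70.0
```

>>> carry_out(
  commands=[
    {"claw": 0.07,"dp": [0,0,-0.02],"angular": [0,0,0]},
    {"claw": 0.07,"dp": [0,0,-0.03],"angular": [0,0,0]},
    {"claw": 0.07,"dp": [0,0,-0.04],"angular": [0,0,0]},
    {"claw": 0.07,"dp": [0,0,-0.04],"angular": [0,0,0]},
    {"claw": 0.07,"dp": [0,0,-0.04],"angular": [0,0,0]},
    {"claw": 0.07,"dp": [0.04,0,0],"angular": [0,0,0]},
    {"claw": 0.07,"dp": [0.045,0,0],"angular": [0,0,0]},
    {"claw": 0.07,"dp": [0.045,0,0],"angular": [0,0,0]},
    {"claw": 0.07,"dp": [0.045,0,0],"angular": [0,0,0]},
    {"claw": 0.07,"dp": [0.04,0,0],"angular": [0,0,0]},
    {"claw": 0.07,"dp": [0,0,0],"angular": [0,0,0]},
    {"claw": 0.07,"dp": [0,0,0],"angular": [0,0,0]},
  ],
)

```text
clock: 22.95
tool_pos: [486.9, -50.6, 193.8]
orientation: [0.737, 0.676, -0.0, 0.0]
contact_force: [0.5, -1.2, 0.1]
width: 69.9
```

```bash
python3 -c "
from h import *
st()
shot('top','pics/top8.png');shot('side','pics/side8.png')
t=cv2.imread('pics/top8.png');s=cv2.imread('pics/side8.png');s1=cv2.imread('pics/side1.png')
R_=lambda i,f:cv2.resize(i,None,fx=f,fy=f,interpolation=2)
o=np.zeros((600,800,3),np.uint8)
o[:300,:405]=R_(s[300:400,310:445],3);o[300:600,:405]=R_(s1[300:400,310:445],3)
o[:520,410:800]=R_(t[185:315,435-15:517],4)[:,:390] if False else R_(t[70:330,235:430],2)
cv2.imwrite('pics/c10.png',o)
t1=cv2.imread('pics/top1.png')
for n,(x0,y0,x1,y1) in dict(reagent=(470,185,520,230),beaker=(485,285,540,335),jar=(158,232,204,276),rodtop=(400,185,450,290)).items():
  print(n,cv2.absdiff(t[y0:y1,x0:x1],t1[y0:y1,x0:x1]).max(2).mean(), (cv2.absdiff(t[y0:y1,x0:x1],t1[y0:y1,x0:x1]).max(2)>60).sum())"
```

```text
t 22.95 p [486.94 -50.57 193.8 ] xang 85.13096915888177 z [ 0. -0. -1.] F [ 0.51 -1.2   0.1 ] T [0.06 0.   0.01] w 69.8633909648728 q [-0.21 -0.18  1.77 -0.    1.55 -1.69]
reagent 7.535555555555556 0
beaker 8.117454545454546 0
jar 7.5686758893280635 0
rodtop 13.243809523809524 66
```

View pics/c10.png

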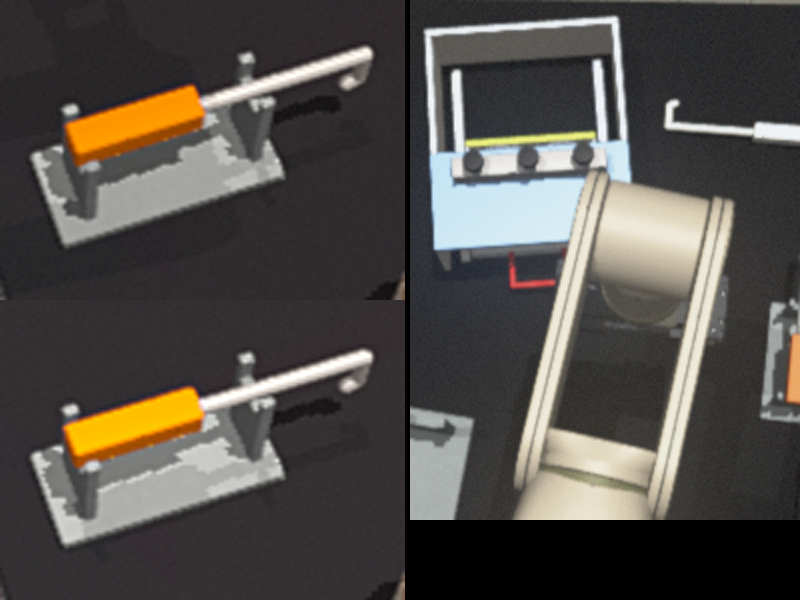

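The final view shows the rod in both notches, matching the first picture, and the tray is at its stop. Handing in.

```bash
python3 -c "
from h import *
p=px2z('top',295,139.2,34); d=p[:2]-[606.8,79]; print('strip stn x',d@[.996,.0889])
r.sign_off()"
```

```text
strip stn x 168.11724294218482
the job is handed in; nothing more can be done
```

The tray is drawn forward to its stop, the rod is back in both notches of its rest, and the job is handed in at about 23 s of the 59 s allowed.

**First grasp missed:** My first grip closed above the handle. The real fingertips end about 33 mm short of the TCP position the robot reports, as the start picture also showed. I lowered by that amount, gripped the handle (23.6 mm) and worked relative to the rod's known height from then on.

**Pull:** Friction was about 2–4 N, then the force rose to 12.7 N at the stop. The gripper and arm stayed clear of the tray.

**Last checks:**
- **Tray:** the yellow strip measures at station x 168 mm. It was 264 mm before the pull, about 96 mm further back. A tray at the stop would have its rear edge at 172 mm, which fits to within a few mm. The loop is out in front of the shelf and had not moved in the last view.
- **Rod:** it looks the same in its rest as in the first picture. The top-view comparison there differed slightly (66 pixels over the threshold), which I put down to a shift of a millimetre or so and changed shadows.
- **Bystanders:** the bottle, beaker and jar show no change between the first and last pictures.
- **Robot:** the gripper is open, clear of everything, with contact forces at noise level.

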